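# Centre the water tower on its foundation

## Task

The wobbly model water tower stands off-centre on its round foundation block. Nudge it gently at its foot with the fingertips until it stands upright in the middle of the block's top, within about 4 mm. Do not grip, lift or topple it, keep the touches light, leave the paint jar, nut and buffer stop beside it alone, and take the hand away at the end.

Things in the scene. Friction and masses are not known exactly. Their poses are not given: they have to be found in the camera images.
- tower: loose model water tower, 58 mm high, 0.06 to 0.11 kg: foot flange 36 mm across (widest part, rim 2 to 9 mm above the underside), stem 10 mm, tank and roof 30 mm across from 31 mm up. Underside bevelled, flat only over the middle 22 mm: it rocks. Pushed at the tank it easily tips; pushed slowly at the foot it slides and stops with the push. Origin: centre of underside, z up
- plinth_top (a point): centre of the flat round top, 68 mm across, of the fixed concrete-grey foundation block; the top is 24 mm above the bench. Below it is a wider round step 92 mm across, 8 mm high. The tower starts on the top, 14 to 23 mm off its centre in any direction
- jar: paint jar, 30 mm across, 42 mm high, standing loose on the bench 0.11 to 0.15 m from the block's centre; origin: centre of its underside
- nut: hexagon nut, 22x25x10 mm, lying loose on the bench 0.11 to 0.15 m from the block's centre; origin: centre of its underside
- stop: model railway buffer stop, 30x34 mm, 28 mm high, standing loose on the bench 0.11 to 0.15 m from the block's centre; origin: centre of its underside
There are look-alikes about, which are no part of the job. Leave any green or yellow look-alike of the tower alone.

How it is judged:
By the outcome, as a careful person would: the job done as asked, in the order asked, and still so for the second after the job is handed in, with the robot touching nothing.
It also fails if it takes over 48 s, if anything falls off the work surface, if the arm or the gripper's body presses on something with over 40 N, if the wrist force passes 120 N, or if a joint passes its speed limit or range.

## Robot

A 6-joint arm with a two-finger parallel gripper is mounted at the origin on a cart in front of the work surface, level with it; the furniture and walls round the work are solid. World frame = base frame: x ahead of the robot, y to its left, z up, the work surface at z = 0. Lengths are in m, angles in rad, forces in N, time in s.
With the tool pointing down it reaches from about 0.3 to 0.875 m from the base axis. Payload 6.4 kg.
Tool frame: the origin (TCP) lies midway between the tips of the shut fingers; the grasp point (between the pads) lies 19 mm behind it; z points along the fingers, y is the direction in which the jaws open and shut (so a half turn about z gives the same grasp; the last joint's range is limited). The gripper opens to 85 mm and grips with 20 to 120 N. Pads are 22 mm wide; open, the fingers measure 114 mm over their backs; the gripper's body (76 mm by 85 mm) begins 54 mm behind the grasp point. The pads swing forward as they close: fully open they stand 13 mm farther back than shut.
Start: joints at [1.009, 0.181, 1.607, -0, 1.354, -0.206], TCP at [0.2, 0.539, 0.231] pointing down, gripper open.
Joint ranges: [-2.99, 2.99], [-0.89, 2.07], [0.3, 2.58], [-1.14, 4.28], [0, 2.63], [-3.12, 3.12]. Speed limits (rad/s): [2.57, 2.57, 3.01, 3.14, 3.14, 3.14].

## Interface

Orientations are given as a unit quaternion [w, x, y, z].
In Python, from bench import ctrl gives the robot as it stands. The module is installed in compiled form; this text tells all that it offers.
- The arm moves only by the tool arm_command, never from a script. Its argument "plan" is one flat list of numbers, 4 for each row, row after row: the shift along the tool's x, y, z in mm, then the turn about the tool's z in rad. A call has 1 to 20 rows; each row shifts and turns the commanded pose from where the row before left it, along the tool's axes as they then stand; what a row does not reach is not made up. A row lasts 1/10 s, in which the tool goes at most 50 mm and 8.59 degrees, less where a joint would pass 70% of its speed; a pose out of reach is approached as far as the arm can. A call is refused whole if a number of a shift passes 50 or a number of a turn 0.15, either way. A call with a gripper value outside its range is refused whole. "grip" is the opening, from 0 (shut) to 1 (fully open), set as the call begins (left out, the last holds). The fingers move at their own pace and stop on an object; the grip force is fixed at half the most. Time passes only in rows, so rows that do not move let the fingers close. It gives the time, the measured TCP pose, the force and the opening at its end, in the units of the state.
- ctrl.get_obs(): the state, without advancing time (a new reading comes with each control period).
- ctrl.camera(name): name is "scene" or "top" or "wrist"; returns a dict with "color" (400x640x3 uint8, red, green, blue), "camera_matrix" (3x3 intrinsics, pixels), "eye" and "attitude" of the camera in the world; the wrist camera has in their place "T_tool_cam" (4x4, takes a point from camera to tool coordinates, whose origin is the TCP and whose axes are the flange's). Camera axes: x right, y up, looking along -z (the intrinsics and any distortion apply to the point x, -y, -z); pixel columns grow to the right and rows downward; lengths in m; the calibration is good to about 2 mm. A picture is of the moment at which its call begins: read the wrist's pose just before it. There is no depth.
- ctrl.hand_in(): hands the job in, once; it reports no verdict.
The state is a dict: "time_s": time; "q": joint angles; "dq": joint speeds; "joint_efforts": joint torques, N m; "eef_pos": TCP position; "eef_rot": TCP orientation; "wrist_force": force on the tool from outside, world axes, zero at the start; "torque": the same for the moment, N m; "opening": opening from 0.0 (shut) to 1.0 (fully open).
Only numpy, scipy, OpenCV 4.12 (cv2) and the standard library are available. Lean on these libraries where they do the work, as an engineer would, in place of code of your own. Each camera call takes 0.05 s, during which the arm holds its last target. There are 200 camera calls.

## Working session

There is one attempt and no reset: what is moved stays moved. The work goes in short steps, Python scripts to look and compute and a tool call to move; the robot and the scene stay as the last step left them, time stands still between calls to the robot, and variables do not carry over. Pictures are saved under pics/ and viewed, about 8 in all and at most 12, crops included, and the job is handed in when it is done.

Besides the shell and the picture viewer there is one more tool, called after ">>>" as name(argument=value, ...) on one line, values as JSON. arm_command: Moves the arm, as the interface text tells. Its arguments: {"type":"object","properties":{"plan":{"type":"array","items":{"type":"number"}},"grip":{"type":"number"}},"required":["plan"]}

```bash
mkdir -p pics; cat > h.py <<'E'
import numpy as np, cv2
from bench import ctrl
from scipy.spatial.transform import Rotation as R
def q2R(q): return R.from_quat([q[1],q[2],q[3],q[0]]).as_matrix()
def snap(name,f):
    o=ctrl.get_obs(); c=ctrl.camera(name); 
    cv2.imwrite(f,c["color"][:,:,::-1])
    K=np.array(c["camera_matrix"])
    if name=="wrist":
        T=np.eye(4);T[:3,:3]=q2R(o["eef_rot"]);T[:3,3]=o["eef_pos"]
        T=T@np.array(c["T_tool_cam"]); A,e=T[:3,:3],T[:3,3]
    else:
        a=np.array(c["attitude"]); A=a if a.shape==(3,3) else q2R(a); e=np.array(c["eye"])
    np.savez(f[:-4]+".npz",K=K,A=A,e=e)
    return c
def cast(f,u,v,z):
    d=np.load(f[:-4]+".npz");K=d["K"]
    r=np.array([(u-K[0,2])/K[0,0],-(v-K[1,2])/K[1,1],-1.]); r=d["A"]@r
    return d["e"]+r*(z-d["e"][2])/r[2]
def proj(f,p):
    d=np.load(f[:-4]+".npz");K=d["K"]; q=d["A"].T@(np.array(p)-d["e"])
    return K[0,0]*q[0]/-q[2]+K[0,2], K[1,1]*-q[1]/-q[2]+K[1,2]
E
python3 - <<'E'
from h import *
for n in ("top","scene"):
    c=snap(n,f"pics/{n}0.png"); print({k:v for k,v in c.items() if k!="color"})
a=cv2.imread("pics/top0.png");b=cv2.imread("pics/scene0.png")
print(ctrl.get_obs())
E
```

```text
{'camera_matrix': array([[496.13339608,   0.        , 318.51746043],
       [  0.        , 496.13339608, 204.85247249],
       [  0.        ,   0.        ,   1.        ]]), 'eye': array([0.44080319, 0.01892403, 0.89623992]), 'attitude': array([-0.69662026, -0.03631288,  0.05123265,  0.7146865 ])}
{'camera_matrix': array([[466.0545297 ,   0.        , 324.08240017],
       [  0.        , 466.0545297 , 193.78989381],
       [  0.        ,   0.        ,   1.        ]]), 'eye': array([-0.01626654,  0.41633119,  0.57312453]), 'attitude': array([-0.40864148, -0.20476216,  0.39083115,  0.79895908])}
{'time_s': 0.1, 'q': array([ 1.00869196e+00,  1.81475969e-01,  1.60792103e+00,  1.37166612e-05,
        1.35382762e+00, -2.06322598e-01]), 'dq': array([ 0.00182444, -0.00095735, -0.0011853 , -0.00028148,  0.00153674,
        0.00026184]), 'joint_efforts': array([ 9.87525641e-05, -4.45877230e+01, -3.52233911e+01, -1.53690053e-04,
        4.14415699e-03,  1.42303492e-06]), 'eef_pos': array([0.19999916, 0.53855141, 0.23046278]), 'eef_rot': array([-3.12061909e-04,  1.76955535e-01,  9.84218509e-01, -7.53979650e-04]), 'wrist_force': array([-0.78645929, -0.03488284,  0.98087417]), 'torque': array([ 0.00521713, -0.04356037, -0.00597405]), 'opening': 1.0015736986886694}
```

View pics/top0.png

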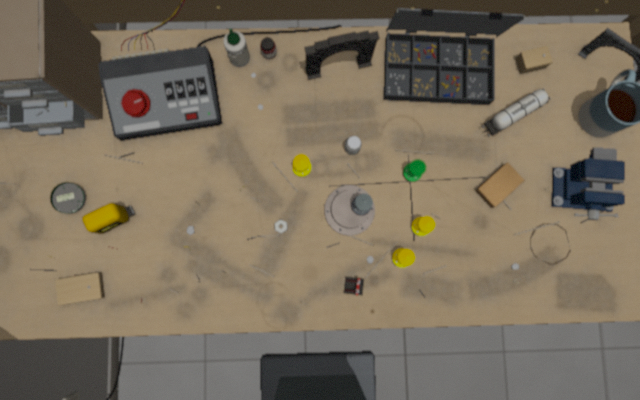

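View pics/scene0.png

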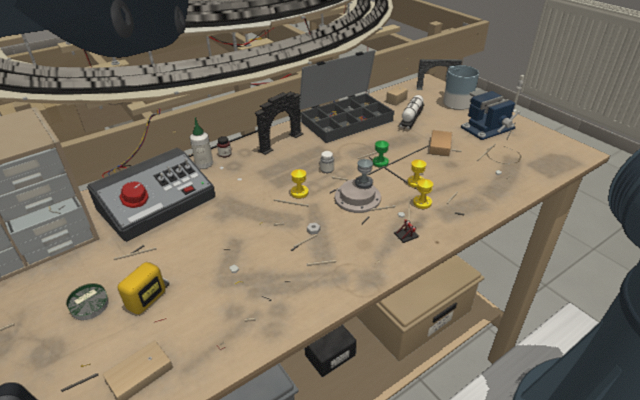

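The top view shows the block at about (349,211) with the grey tower on it, its tank at (362,204). The jar is at (353,145), the nut at (281,227) and the stop at (354,286). The look-alikes are the yellow ones at (302,165), (423,225) and (403,257) and the green one at (414,171). The scene view agrees.

```bash
python3 - <<'E'
from h import *
f="pics/top0.png"
for n,u,v,z in [("plinth",349,211,.02),("tank",362,204,.082),("jar",353,145,.042),("nut",281,227,.01),("stop",354,286,.02),("y1",302,165,.05),("y2",423,225,.05),("y3",403,257,.05),("g",414,171,.05)]:
    print(n,cast(f,u,v,z).round(3))
o=ctrl.get_obs(); print(q2R(o["eef_rot"]).round(3))
c=ctrl.camera("wrist"); print(c["T_tool_cam"],c["camera_matrix"])
im=cv2.imread(f); cv2.imwrite("pics/topc.png",cv2.resize(im[170:250,300:400],None,fx=7,fy=7,interpolation=cv2.INTER_CUBIC))
E
```

```text
plinth [ 0.537 -0.055  0.02 ]
tank [ 0.542 -0.072  0.082]
jar [ 0.652 -0.064  0.042]
nut [0.513 0.067 0.01 ]
stop [ 0.405 -0.059  0.02 ]
y1 [0.616 0.026 0.05 ]
y2 [ 0.507 -0.179  0.05 ]
y3 [ 0.453 -0.142  0.05 ]
g [ 0.601 -0.168  0.05 ]
[[-0.937  0.348 -0.001]
 [ 0.348  0.937 -0.001]
 [ 0.    -0.002 -1.   ]]
[[-9.96750569e-04  9.45108488e-01  3.26755186e-01  8.54156958e-02]
 [ 9.99999453e-01  8.38127729e-04  6.26243748e-04  3.90889334e-04]
 [ 3.18005700e-04  3.26755632e-01 -9.45108806e-01 -1.42981667e-01]
 [ 0.00000000e+00  0.00000000e+00  0.00000000e+00  1.00000000e+00]] [[314.86334761   0.         319.19144541]
 [  0.         314.86334761 200.41725192]
 [  0.           0.           1.        ]]
```

View pics/topc.png

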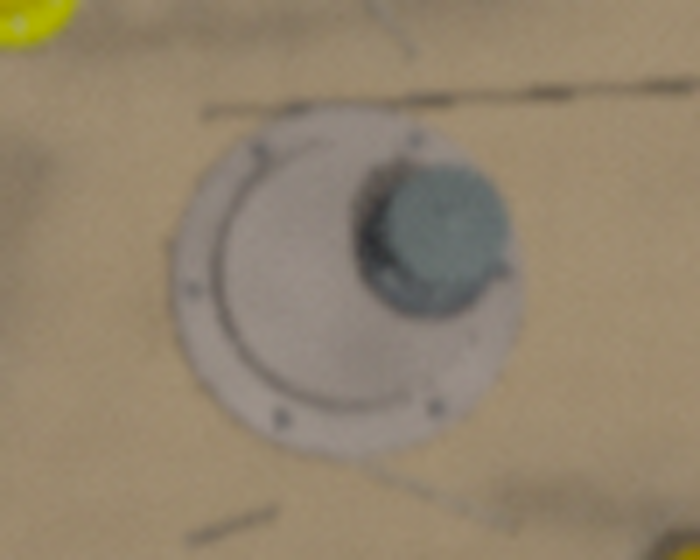

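>>> arm_command(plan=[-28,-25,0,0,-28,-25,0,0,-28,-25,0,0,-28,-25,0,0,-28,-25,0,0,-28,-25,0,0,-28,-25,0,0,-28,-25,0,0,-28,-25,0,0,-28,-25,0,0,-28,-25,0,0,-28,-25,0,0,-28,-25,0,0,-28,-25,0,0,-28,-25,0,0,-28,-25,0,0,-28,-25,0,0,-28,-25,0,0,-28,-25,0,0,-28,-25,0,0], grip=0)

```text
time_s: 2.15
eef_pos: [0.5514, -0.1262, 0.2309]
eef_rot: [-0.0, 0.177, 0.984, 0.0]
wrist_force: [-0.1, 0.8, -0.8]
opening: 0.003
```

>>> arm_command(plan=[0,0,10,0.13,0,0,10,0.13,0,0,10,0.13,0,0,10,0.13,0,0,10,0.13,0,0,10,0.13,0,0,10,0.13,0,0,0,0,0,0,0,0])

```text
time_s: 3.05
eef_pos: [0.5509, -0.1247, 0.1611]
eef_rot: [-0.0, 0.59, 0.807, -0.0]
wrist_force: [1.2, 0.7, -0.3]
opening: -0.002
```

```bash
python3 - <<'E'
from h import *
snap("wrist","pics/w1.png"); o=ctrl.get_obs(); print(o["time_s"],o["eef_pos"],o["wrist_force"],o["opening"]);print(q2R(o["eef_rot"]).round(3))
for p in [(.539,-.057,.024),(.545,-.075,.024)]: print(proj("pics/w1.png",p))
E
```

```text
3.1 [ 0.551203   -0.12480038  0.16161521] [ 0.12790603 -0.06880401  0.5639284 ] -0.001136937212588989
[[-0.303  0.953  0.   ]
 [ 0.953  0.303 -0.   ]
 [-0.     0.    -1.   ]]
(np.float64(330.8254469665769), np.float64(112.78475383474219))
(np.float64(330.87378740750694), np.float64(135.15923219176332))
```

View pics/w1.png

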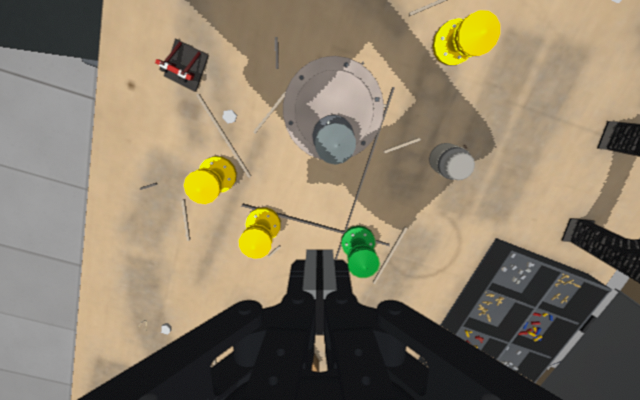

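The wrist view shows the block at about (335,103) with the tower on its near side, tank at (334,140), and the shut fingers at (319,255). Next I'll enlarge it.

```bash
python3 - <<'E'
from h import *
im=cv2.imread("pics/w1.png")
cv2.imwrite("pics/w1c.png",cv2.resize(im[50:170,275:395],None,fx=5,fy=5,interpolation=cv2.INTER_CUBIC))
E
```

```text
(no output)
```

View pics/w1c.png

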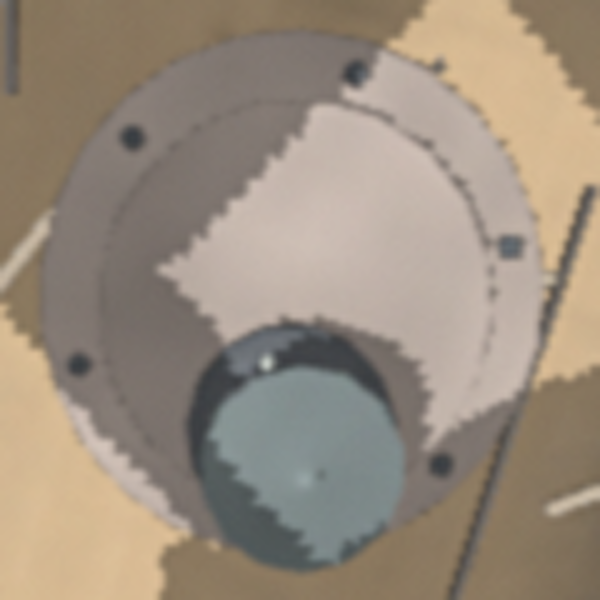

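```bash
cat >> h.py <<'E'
def circ(f,pts,z,r=None,s=5,x0=275,y0=50):
    from scipy.optimize import least_squares
    P=np.array([cast(f,u/s+x0-.4,v/s+y0-.4,z)[:2] for u,v in pts])
    g=lambda p:np.hypot(*(P-p[:2]).T)-(p[2] if r is None else r)
    p0=list(P.mean(0))+([.03] if r is None else [])
    s_=least_squares(g,p0); return s_.x.round(4),(s_.fun*1e3).round(1)
E
python3 - <<'E'
from h import *
f="pics/w1.png"
top=[(101,290),(290,100),(385,115),(430,145),(465,190),(490,270)]
step=[(42,290),(70,405),(60,200),(170,65),(290,30),(420,70),(500,140),(543,260),(530,380)]
fl=[(188,425),(202,380),(230,347),(300,322),(360,340)]
tank=[(300,366),(370,395),(405,460),(390,515),(206,440),(250,560)]
print("top",circ(f,top,.024),circ(f,top,.024,.034))
print("step",circ(f,step,.008),circ(f,step,.008,.046))
print("flange",circ(f,fl,.031),circ(f,fl,.031,.018))
for z in (.055,.065,.075): print("tank",z,circ(f,tank,z))
print("apex",cast(f,305/5+275,480/5+50,.082))
E
```

```text
top (array([ 0.5413, -0.055 ,  0.0336]), array([ 0.1, -0.5,  0.2,  0.3,  0.1, -0.3])) (array([ 0.5414, -0.0555]), array([-0.2, -0.4,  0.3,  0.3,  0. , -0.6]))
step (array([ 0.5414, -0.0553,  0.0453]), array([ 0.3, -0.5,  0.1,  0.3,  0.2, -0.7,  0. ,  0. ,  0.3])) (array([ 0.5416, -0.0559]), array([-0.3, -1.4, -0.2,  0.2,  0.2, -0.8, -0.3, -0.6, -0.6]))
flange (array([ 0.5477, -0.0748,  0.019 ]), array([-0.,  0., -0.,  0., -0.])) (array([ 0.5468, -0.0738]), array([ 0.4, -0. , -0.2, -0.1,  0.4]))
tank 0.055 (array([ 0.5479, -0.0771,  0.016 ]), array([ 0.2, -0.2,  0.3, -0.3, -0.2,  0.2]))
tank 0.065 (array([ 0.547 , -0.0757,  0.0154]), array([ 0.2, -0.2,  0.3, -0.3, -0.2,  0.2]))
tank 0.075 (array([ 0.546 , -0.0744,  0.0148]), array([ 0.2, -0.2,  0.3, -0.3, -0.2,  0.2]))
apex [ 0.54657217 -0.07455758  0.082     ]
```

>>> arm_command(plan=[2,5.5,12,0,2,5.5,12,0,0,0,20,0,0,0,20,0,0,0,20,0,0,0,20,0,0,0,15,0,0,0,8,0,0,0,4,0,0,0,2,0,0,0,0,0,0,0,0,0])

```text
time_s: 4.3
eef_pos: [0.5609, -0.1179, 0.0291]
eef_rot: [0.001, 0.591, 0.806, 0.0]
wrist_force: [-0.1, -0.7, -0.5]
opening: -0.0
```

```bash
python3 - <<'E'
from h import *
snap("wrist","pics/w2.png"); o=ctrl.get_obs(); p=np.array(o["eef_pos"]);Rm=q2R(o["eef_rot"]);print(o["time_s"],p,o["wrist_force"])
print("tower,plinth in tool mm",(Rm.T@(np.array([.547,-.0743,.03])-p)*1e3).round(1),(Rm.T@(np.array([.5414,-.0554,.03])-p)*1e3).round(1))
print(proj("pics/w2.png",p), proj("pics/w2.png",p+Rm@[.011,0,0]))
im=cv2.imread("pics/w2.png")
cv2.imwrite("pics/w2c.png",cv2.resize(im[110:330,220:420],None,fx=2.7,fy=2.7,interpolation=cv2.INTER_CUBIC))
E
```

```text
4.35 [ 0.56095384 -0.1178888   0.02911332] [-0.24199418 -0.02715899 -0.67493528]
tower,plinth in tool mm [45.8 -0.2 -0.9] [65.5  0.1 -1. ]
(np.float64(320.57412125145146), np.float64(265.8308463376562)) (np.float64(320.58365669397745), np.float64(246.77658262353748))
```

View pics/w2c.png

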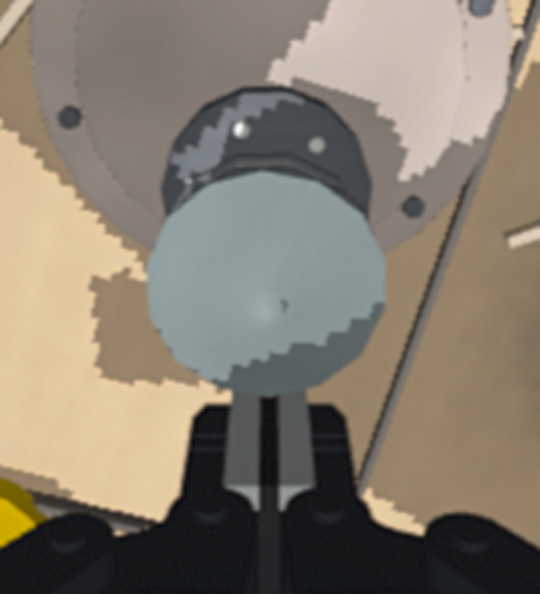

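>>> arm_command(plan=[3,0,0,0,3,0,0,0,3,0,0,0,2,0,0,0,1,0,0,0,1,0,0,0,1,0,0,0,0.5,0,0,0,0.5,0,0,0,0.5,0,0,0,0.5,0,0,0,0.5,0,0,0,0.5,0,0,0,0.5,0,0,0,0.5,0,0,0,0.5,0,0,0,0.5,0,0,0,0.5,0,0,0,0.5,0,0,0,0.5,0,0,0])

```text
time_s: 6.35
eef_pos: [0.5542, -0.098, 0.0283]
eef_rot: [0.0, 0.591, 0.806, -0.0]
wrist_force: [0.4, 0.5, -0.5]
opening: 0.002
```

>>> arm_command(plan=[0.5,0,0,0,0.5,0,0,0,0.5,0,0,0,0.5,0,0,0,0.5,0,0,0,0.5,0,0,0,0.5,0,0,0,0.5,0,0,0,0.5,0,0,0,0.5,0,0,0,0.5,0,0,0,0.5,0,0,0,0.5,0,0,0,0.5,0,0,0,0.5,0,0,0,0.5,0,0,0,0,0,0,0,0,0,0,0])

```text
time_s: 8.15
eef_pos: [0.5518, -0.0904, 0.0283]
eef_rot: [-0.0, 0.591, 0.806, 0.0]
wrist_force: [1.3, 1.0, -0.5]
opening: -0.001
```

```bash
python3 - <<'E'
from h import *
snap("wrist","pics/w3.png"); o=ctrl.get_obs(); p=np.array(o["eef_pos"]);Rm=q2R(o["eef_rot"]);print(o["time_s"],p,o["wrist_force"])
print("plinth in tool mm",(Rm.T@(np.array([.5414,-.0554,.03])-p)*1e3).round(1))
im=cv2.imread("pics/w3.png")
cv2.imwrite("pics/w3c.png",cv2.resize(im[110:310,220:420],None,fx=3,fy=3,interpolation=cv2.INTER_CUBIC))
E
```

```text
8.2 [ 0.55173502 -0.09038557  0.02826501] [-0.11376289  0.74672824  1.06149269]
plinth in tool mm [36.5  0.6 -1.7]
```

View pics/w3c.png

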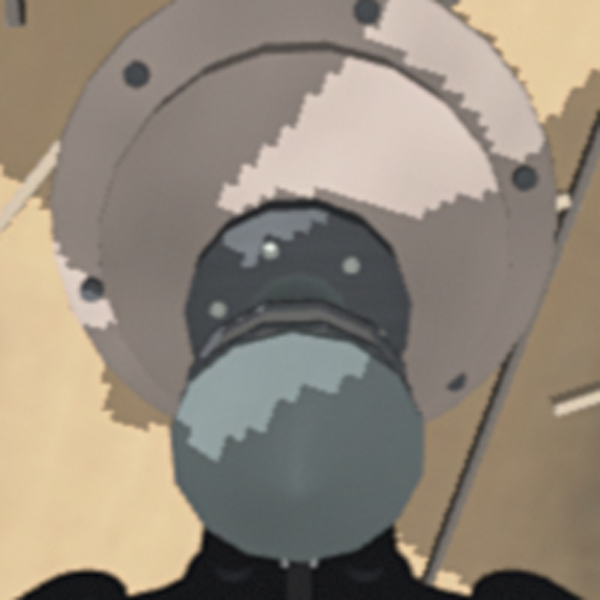

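```bash
python3 - <<'E'
from h import *
f="pics/w3.png"; k=dict(s=3,x0=220,y0=110)
print(circ(f,[(187,305),(213,242),(250,212),(300,200),(345,208),(385,243),(410,305)],.033,.018,**k))
print(circ(f,[(102,230),(130,150),(200,78),(300,46),(385,65),(465,130),(507,240)],.024,.034,**k))
print(circ(f,[(52,200),(100,80),(170,10),(552,150),(553,230),(515,345)],.008,.046,**k))
E
```

```text
(array([ 0.5419, -0.0613]), array([-0.4, -0.4,  0. ,  0.3,  0.4, -0.5, -0.5]))
(array([ 0.5412, -0.0559]), array([-0.6, -0.7,  0. ,  0.8,  0.2, -0.7, -0.7]))
(array([ 0.5413, -0.0571]), array([-0.6, -0.9, -0. ,  0.6, -0.9, -1.2]))
```

>>> arm_command(plan=[0.5,0,0,0,0.5,0,0,0,0.5,0,0,0,0.5,0,0,0,0.5,0,0,0,0.5,0,0,0,0.5,0,0,0,0.5,0,0,0,0.5,0,0,0,0.5,0,0,0,0.5,0,0,0,0,0,0,0,0,0,0,0])

```text
time_s: 9.5
eef_pos: [0.5501, -0.0852, 0.0283]
eef_rot: [-0.0, 0.591, 0.806, 0.0]
wrist_force: [-0.0, -0.6, 0.4]
opening: -0.005
```

>>> arm_command(plan=[-1,0,0,0,-2,0,0,0,-4,0,0,0,-8,0,0,0,-10,0,0,0,-10,0,0,0,-10,0,0,0,-10,0,0,0,0,0,-20,0,0,0,-30,0,0,0,-40,0,0,0,-30,0,0,0,-10,0,0,0,0,0,0,0,0,0])

```text
time_s: 11.0
eef_pos: [0.5659, -0.1375, 0.1568]
eef_rot: [-0.001, 0.592, 0.806, -0.0]
wrist_force: [0.2, -1.2, -0.4]
opening: 0.0
```

```bash
python3 - <<'E'
from h import *
snap("wrist","pics/w4.png"); o=ctrl.get_obs(); p=np.array(o["eef_pos"]);print(o["time_s"],p,o["wrist_force"])
u,v=map(int,proj("pics/w4.png",[.5414,-.0554,.03])); x0=max(u-60,0); y0=max(v-60,0); print(x0,y0)
im=cv2.imread("pics/w4.png")
cv2.imwrite("pics/w4c.png",cv2.resize(im[y0:y0+120,x0:x0+120],None,fx=5,fy=5,interpolation=cv2.INTER_CUBIC))
E
```

```text
11.05 [ 0.56549767 -0.13728897  0.15623047] [ 0.31528062 -0.38437766 -1.22139732]
261 31
```

View pics/w4c.png

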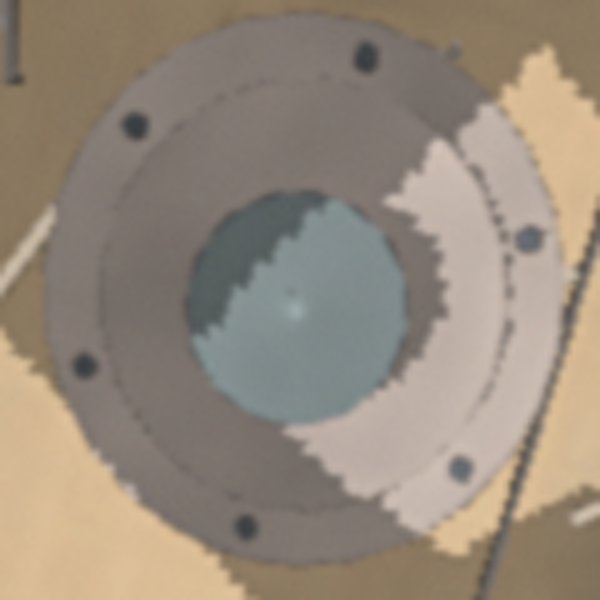

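```bash
python3 - <<'E'
from h import *
f="pics/w4.png"; k=dict(s=5,x0=261,y0=31)
print(circ(f,[(100,290),(510,290),(300,76),(300,513),(175,115),(140,430),(480,410),(470,165)],.024,None,**k))
print(circ(f,[(45,290),(563,270),(300,12),(300,563),(420,530),(130,490),(130,80)],.008,None,**k))
t=[(188,300),(407,300),(295,190),(298,423),(225,225),(370,225),(225,400),(370,395)]
for z in (.055,.065,.075,.08): print(z,circ(f,t,z,None,**k))
print(cast(f,294/5+261-.4,310/5+31-.4,.082)); print(np.load("pics/w4.npz")["e"])
E
```

```text
(array([ 0.5409, -0.0555,  0.0343]), array([-0.6, -0.1, -0.3,  0. ,  0.8,  0.1,  0.2, -0.2]))
(array([ 0.5409, -0.0551,  0.0454]), array([-0.1,  0.1, -0.1,  0.3, -0.3, -0.1,  0.2]))
0.055 (array([ 0.5403, -0.0571,  0.0161]), array([-0.1,  0.1,  0.4, -0.3, -0.3, -0.2,  0.4, -0. ]))
0.065 (array([ 0.5403, -0.0571,  0.0155]), array([-0.1,  0.1,  0.4, -0.3, -0.3, -0.2,  0.4, -0. ]))
0.075 (array([ 0.5403, -0.057 ,  0.0148]), array([-0.1,  0.1,  0.4, -0.2, -0.3, -0.2,  0.3, -0. ]))
0.08 (array([ 0.5403, -0.057 ,  0.0145]), array([-0.1,  0.1,  0.4, -0.2, -0.3, -0.2,  0.3, -0. ]))
[ 0.53984187 -0.05692152  0.082     ]
[ 0.53998113 -0.05643145  0.29992184]
```

The tower is about 1.8 mm from the centre, seen from straight above with no parallax. That is inside the 4 mm tolerance, so I'll retreat further and check the neighbours.

>>> arm_command(plan=[-15,0,-20,0,-15,0,-20,0,-15,0,-20,0,-10,0,-10,0,0,0,0,0,0,0,0,0])

```text
time_s: 11.65
eef_pos: [0.5824, -0.1896, 0.2264]
eef_rot: [-0.001, 0.592, 0.806, -0.0]
wrist_force: [-1.1, 0.7, -0.1]
opening: -0.003
```

```bash
python3 - <<'E'
from h import *
snap("scene","pics/s5.png")
a=cv2.imread("pics/scene0.png")[110:250,270:460];b=cv2.imread("pics/s5.png")[110:250,270:460]
cv2.imwrite("pics/s5c.png",cv2.resize(np.hstack([a,b]),None,fx=2.1,fy=2.1,interpolation=cv2.INTER_CUBIC))
E
```

```text
(no output)
```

View pics/s5c.png

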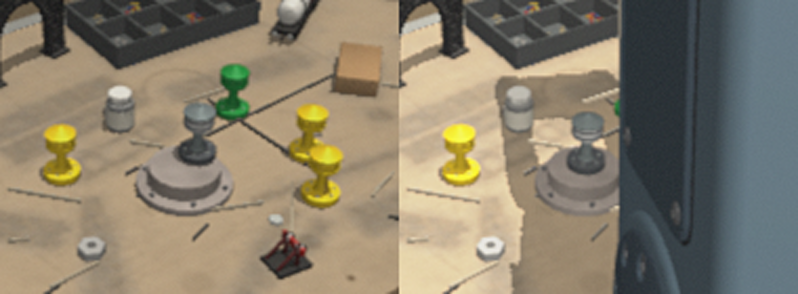

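Compared with the start picture, the tower now stands upright mid-block at about (587,140). The jar (518,107) and nut (490,248) haven't moved. The arm hides the stop, but the hand never went near it.

```bash
python3 -c "
from h import *
print(ctrl.get_obs()['time_s'],ctrl.hand_in())"
```

```text
the job is handed in; nothing more can be done
11.7 None
```

The tower now stands upright about 1.8 mm from the centre of the block's top, inside the 4 mm tolerance. I slid it there with one slow push of the shut fingertips on its foot flange, stopping once to measure. Then I backed the hand off, raised it clear and handed in at 11.7 s.

- **Position:** the last wrist picture, taken from almost straight above, put the tower at (0.540, -0.057) and the block's centre at (0.541, -0.055). Partway through the push, the camera put the tower about 2 mm further along than the finger's position implied. I went by the camera.
- **Forces:** wrist force readings taken between moves stayed at about 2 N or less, close to sensor noise.
- **Neighbours:** the jar and nut look unmoved in the final scene picture. The arm hid the stop, the green look-alike and two yellow ones there, so I could not check those, but the hand's path kept clear of them.

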